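Fill the candle-tin tube to its band

ROBOT

A 6-joint arm with a two-finger parallel gripper is mounted at the origin on the work surface. World frame = base frame: x ahead of the robot, y to its left, z up, the work surface at z = 0. Lengths are in mm, angles in rad, forces in N, time in s.
With the tool pointing down it reaches from about 275 to 725 mm from the base axis. Payload 15.9 kg.
Tool frame: the origin (TCP) lies between the finger pads; the fingertips stand 11 mm ahead of it and the grasp point (between the pads) lies 8 mm behind it (tips_ahead is the distance from the TCP to the fingertips, in mm); z points along the fingers, y is the line along which they close (so a half turn about z gives the same grasp; the last joint's range is limited). The gripper opens to 85 mm and grips with 20 to 120 N. Pads are 22 mm wide; open, the fingers measure 114 mm over their backs; the gripper's body (76 mm by 85 mm) begins 54 mm behind the grasp point. The pads swing forward as they close: fully open they stand 13 mm farther back than shut.
Start: joints at [-1.114, 0.213, -0.034, 1.323, 0, 1.571], TCP at [220.531, -448.722, 242.306] pointing down, gripper open.
Joint ranges: [-2.98, 2.98], [-0.74, 1.72], [-1.14, 1.35], [-2.1, 2.04], [-1.57, 1.44], [-3.14, 3.14]. Speed limits (rad/s): [1.89, 1.89, 2.39, 2.57, 3.14, 3.14].

INTERFACE

Orientations are given as a unit quaternion [w, x, y, z].
In Python, from rig import * gives the robot as it stands. The module is installed in compiled form; this text tells all that it offers.
- The arm moves only by the tool arm_command, never from a script. Its arguments are lists of equal length, an entry for each row: "delta_pos": the shift along the tool's x, y, z scaled (see below), a list of three; "rotation": the turn, a rotation vector about the tool's x, y, z scaled (see below), a list of three; "hand": the opening, from 0 (shut) to 1 (fully open). In form: {"delta_pos": [[tx, ty, tz], ...], "rotation": [[rx, ry, rz], ...], "hand": [hand, ...]}. A call has 1 to 10 rows; each row shifts and turns the commanded pose from where the row before left it, along the tool's axes as they then stand; what a row does not reach is not made up. The controller multiplies each number of a shift by 5 cm and each number of a turn by 10 degrees. A row lasts 1/8 s, in which the tool goes at most 62.5 mm and 10.7 degrees, less where a joint would pass 70% of its speed; a pose out of reach is approached as far as the arm can. A call with a number of a shift or a turn outside -1 to 1 is refused whole. A call with a gripper value outside its range is refused whole. The fingers move at their own pace and stop on an object; "force" is the grip in N (left out, the last holds). Time passes only in rows, so rows that do not move let the fingers close. It gives the time, the measured TCP pose, the force, the opening and the grip force at its end, in the units of the state.
- get_state(): the state, without advancing time (a new reading comes with each control period).
- read_camera(name): name is "scene" or "top"; returns a dict with "image" (384x512x3 uint8, blue, green, red), "z_map" (384x512 float32, mm along the optical axis (not along the pixel's ray), 0 where there is no reading), "K" (3x3 intrinsics, pixels), "dist" ([k1, k2, p1, p2, k3] as OpenCV has them; the pictures are not rectified), "view" (4x4, takes a point from world to camera coordinates). Camera axes: x right, y up, looking along -z (the intrinsics and any distortion apply to the point x, -y, -z); pixel columns grow to the right and rows downward; lengths in mm; the calibration is good to about 2 mm. A picture is of the moment at which its call begins.
- hand_in(): hands the job in; it is judged then, once.
The state is a dict: "time_s": time; "joint_positions": joint angles; "qvel": joint speeds; "joint_efforts": joint torques, N m; "position": TCP position; "tcp_rot": TCP orientation; "ft_force": force on the tool from outside, world axes, zero at the start; "moment": the same for the moment, N m; "opening": finger opening in mm; "grasp_force": force on a finger pad.
Only numpy, scipy, OpenCV 4.12 (cv2) and the standard library are available. Lean on these libraries where they do the work, as an engineer would, in place of code of your own. Each camera call takes 0.05 s, during which the arm holds its last target. There are 200 camera calls.

TASK

The battery torch has been left in the leaning tube that is meant for candle tins: take it out and stand it upright on the plank, clear of the tube. Then stack in the tube, in either order, the two tins that together bring the top of the stack level with the steel band, lying flat one on the other. Leave the third tin, the hairbrush, the round box and the tumbler where they are.

Things in the scene. Friction and masses are not known exactly. Their poses are not given: they have to be found in the camera images.
- stand: Fixed stand of the tube: wooden base board 150 x 90 x 10 mm. Origin on the plank, z up; the board spans x -63 to +87 mm, y -45 to +45 mm. Its -x side faces the robot, give or take 20 degrees; the tube leans towards -x; two thin struts behind (+x) carry it.
- tube: Fixed white plastic tube on the stand, leaning 30 degrees from vertical towards the stand's -x. Origin: centre of its inner floor, 36 mm above the plank; z along its axis out of the mouth, x to the upper (rear) wall, y level. Inner diameter 68 mm, wall 4 mm, depth 80 mm. On its +y and -y sides open slots 38 mm wide run from floor to mouth: fingers holding a tin across y can go down and open.
- tube_mouth (a point): Centre of the tube's mouth, on its axis, 80 mm from the inner floor; axes as tube. Things let go inside slide down by themselves and rest on the floor and against the lower, front (-x) wall.
- tube_mark (a point): Point on the tube's axis at the marked height: level with the middle of the thin raised dark steel band (4 mm high) round the outside of the tube's walls, 64 mm from the inner floor along the axis; axes as tube.
- low_tin_center (a point): Centre of the lowest candle tin: plain closed aluminium tin, a disc 60 mm in diameter and 24 mm high, about 60 g, loose, lying flat on the plank. z is its axis.
- middle_tin_center (a point): Centre of the middle candle tin: same kind, 60 mm in diameter and 40 mm high, about 100 g, loose, flat on the plank. z is its axis.
- tall_tin_center (a point): Centre of the tallest candle tin: same kind, 60 mm in diameter and 54 mm high, about 130 g, loose, flat on the plank. z is its axis.
- torch_center (a point): Centre (75 mm from the tail) of the black battery torch, 150 mm long, 200 g; z from flat tail to lens. Body 36 mm in diameter, straight head 42 mm in diameter over the last 52 mm. At the start it stands loose in the tube, tail on the inner floor, lying along the front wall, parallel to the tube's axis; 70 mm, head included, stick out.
- hairbrush: Bystander: steel hairbrush, 220 mm long, head 52 mm wide, 28 mm high, lying on the plank, handle to its -x. Origin on the plank near where handle and head join.
- round_box: Bystander: closed round white plastic box with hinged lid, 94 mm in diameter, 53 mm high. Origin at the centre of its underside.
- tumbler: Bystander: glass tumbler, 72 mm in diameter, 95 mm high. Origin at the centre of its underside.
Mind the look-alikes: they are no part of the job. What is shaped like the part that bears middle_tin_center but brown or orange is not meant.

How it is judged (in metres and radians):
On the way, in this order (a step that is already met when the one before it is completed fails the run):
1. the torch is out of the tube and stands upright on the plank, clear of the tube (height (world z) of torch_center between 0.069 and 0.081 m and angle between torch_center's own z axis and vertical below 0.12 rad and horizontal distance between torch_center and tube above 0.055 m), for 0.2 s.
2. a first tin (low or middle) lies flat on the tube's floor (((z of low_tin_center in the frame of tube between 0.008 and 0.016 m and x of low_tin_center in the frame of tube between -0.01 and 0.01 m and y of low_tin_center in the frame of tube between -0.01 and 0.01 m and angle between the z axis of low_tin_center and the z axis of tube, either way round below 0.1 rad) or (z of middle_tin_center in the frame of tube between 0.016 and 0.024 m and x of middle_tin_center in the frame of tube between -0.01 and 0.01 m and y of middle_tin_center in the frame of tube between -0.01 and 0.01 m and angle between the z axis of middle_tin_center and the z axis of tube, either way round below 0.1 rad))), for 0.2 s.
At the end, for the whole second after the job is handed in: Low and middle tin lie flat in the tube, one on the other, lower one on its floor, top at the band (4 mm along the axis, 10 mm off it, 0.1 rad); torch stands upright on the plank (0.12 rad), its centre over 55 mm from the tube's floor centre in plan (all of step 1 and ((z of low_tin_center in the frame of tube between 0.008 and 0.016 m and x of low_tin_center in the frame of tube between -0.01 and 0.01 m and y of low_tin_center in the frame of tube between -0.01 and 0.01 m and angle between the z axis of each of low_tin_center, middle_tin_center and the z axis of tube, either way round below 0.1 rad and z of middle_tin_center in the frame of tube between 0.04 and 0.048 m and x of middle_tin_center in the frame of tube between -0.01 and 0.01 m and y of middle_tin_center in the frame of tube between -0.01 and 0.01 m) or (z of middle_tin_center in the frame of tube between 0.016 and 0.024 m and x of middle_tin_center in the frame of tube between -0.01 and 0.01 m and y of middle_tin_center in the frame of tube between -0.01 and 0.01 m and angle between the z axis of each of middle_tin_center, low_tin_center and the z axis of tube, either way round below 0.1 rad and z of low_tin_center in the frame of tube between 0.048 and 0.056 m and x of low_tin_center in the frame of tube between -0.01 and 0.01 m and y of low_tin_center in the frame of tube between -0.01 and 0.01 m))); the robot touches nothing.
It fails at once if the third (tall) tin, hairbrush, round box or tumbler is moved more than 40 mm from its place (distance of any of tall_tin_center, hairbrush, round_box, tumbler from where it was at the start of the episode above 0.04 m).
It also fails if it takes over 69 s, if anything falls off the work surface, if the arm or the gripper's body presses on something with over 40 N, if the wrist force passes 120 N, or if a joint passes its speed limit or range.

## Working session

There is one attempt and no reset: what is moved stays moved. The work goes in short steps, Python scripts to look and compute and a tool call to move; the robot and the scene stay as the last step left them, time stands still between calls to the robot, and variables do not carry over. Pictures are saved under pics/ and viewed, at most 10 in all, crops included, and the job is handed in when it is done.

Besides the shell and the picture viewer there is one more tool, called after "Call:" as name(argument=value, ...), one argument or row to a line, values as JSON. arm_command: Moves the arm, as the interface text tells. Its arguments: {"type":"object","properties":{"delta_pos":{"type":"array"},"rotation":{"type":"array"},"hand":{"type":"array"},"force":{"type":"number"}},"required":["delta_pos","rotation","hand"]}

```bash
mkdir -p pics
cat > h.py <<'E'
from rig import *
import numpy as np, cv2, pickle
from scipy.spatial.transform import Rotation as R
def snap(n,f=None):
    c=read_camera(n)
    if f: cv2.imwrite('pics/'+f,c['image'])
    pickle.dump(c,open(n+'.pkl','wb')); return c
def load(n): return pickle.load(open(n+'.pkl','rb'))
def cloud(c):
    h,w=c['z_map'].shape
    u,v=np.meshgrid(np.arange(w),np.arange(h))
    p=cv2.undistortPoints(np.stack([u,v],-1).reshape(-1,1,2).astype(np.float64),c['K'],np.array(c['dist'],float)).reshape(h,w,2)
    z=c['z_map'].astype(float)
    P=np.stack([p[...,0]*z,-p[...,1]*z,-z,np.ones_like(z)],-1)
    W=P@np.linalg.inv(c['view']).T
    W=W[...,:3]; W[z==0]=np.nan
    return W
def rot():
    s=get_state(); q=np.array(s['tcp_rot']); return R.from_quat(q[[1,2,3,0]]),np.array(s['position'])
E
python3 - <<'E'
from h import *
a=snap('scene','s0.png');b=snap('top','t0.png')
print(get_state()); print(a['view'],b['view'],a['K'],b['K'])
E
```

```text
{'time_s': 0.1, 'joint_positions': array([-1.11398708e+00,  2.13338118e-01, -3.49493712e-02,  1.32351214e+00,
        2.97039646e-06,  1.57079683e+00]), 'qvel': array([-0.00069327, -0.00096337,  0.00086699,  0.00076411, -0.00054237,
       -0.00099487]), 'joint_efforts': array([ 3.08361290e-03, -6.87246251e+01,  4.87809777e+01,  1.21470707e-02,
        1.16608944e-04, -1.44209730e-05]), 'position': array([ 220.41968373, -448.4784898 ,  241.86871446]), 'tcp_rot': array([-4.88959990e-04,  9.74028800e-01,  2.26423596e-01, -1.12139532e-04]), 'ft_force': array([-0.59163839, -0.74509934,  0.11530886]), 'moment': array([ 0.03447766, -0.03634036, -0.01913457]), 'grasp_force': 0.0, 'opening': 85.19258968865633}
[[ 4.84205320e-01  8.74951475e-01 -2.26388757e-03 -3.06768360e+02]
 [-6.27864415e-01  3.49265031e-01  6.95557484e-01  3.16089573e+02]
 [ 6.09369743e-01 -3.35371220e-01  7.18466882e-01 -1.94966187e+03]
 [ 0.00000000e+00  0.00000000e+00  0.00000000e+00  1.00000000e+00]] [[-3.92891024e-02 -9.99227603e-01  7.50636281e-04  4.47208819e+01]
 [ 9.75665082e-01 -3.82004392e-02  2.15912884e-01 -6.10949786e+02]
 [-2.15717439e-01  9.21539303e-03  9.76412343e-01 -1.28964861e+03]
 [ 0.00000000e+00  0.00000000e+00  0.00000000e+00  1.00000000e+00]] [[481.55631387   0.         249.99051887]
 [  0.         481.55631387 191.01000612]
 [  0.           0.           1.        ]] [[481.69974588   0.         257.56666105]
 [  0.         481.69974588 181.83600174]
 [  0.           0.           1.        ]]
```

View pics/s0.png

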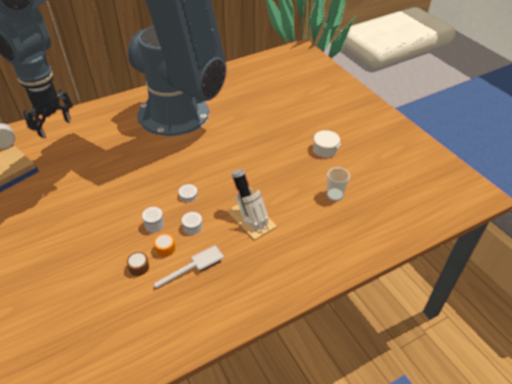

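View pics/t0.png

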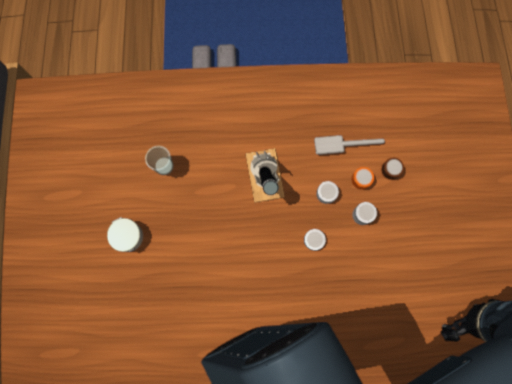

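The top view shows five candidates: silver tins at (328,192), (366,213) and (315,240), plus an orange one at (364,178) and a brown one at (394,169), both look-alikes. The torch is in the tube at (268,180). The tumbler is at (160,160), the round box at (124,235) and the hairbrush at (345,145). Next I'll measure the tin heights and the stand pose.

Run:
```python
from h import *
c=load('top');W=cloud(c);im=c['image']
for n,(u,v) in dict(a=(328,192),b=(366,213),c=(315,240),orange=(364,178),brown=(394,169),tumbler=(160,160),box=(124,235)).items():
    p=W[v-18:v+19,u-18:u+19].reshape(-1,3); p=p[~np.isnan(p[:,0])]
    zt=np.nanmedian(W[v-2:v+3,u-2:u+3,2])
    t=p[abs(p[:,2]-zt)<5]
    (cx,cy),r=cv2.minEnclosingCircle(t[:,:2].astype(np.float32))
    print(n,'z',zt.round(1),'mean',t.mean(0).round(1),'circ',round(cx,1),round(cy,1),round(r,1),len(t))
# board
p=W[140:215,235:300].reshape(-1,3); uu,vv=np.meshgrid(np.arange(235,300),np.arange(140,215))
hsv=cv2.cvtColor(im,cv2.COLOR_BGR2HSV)[140:215,235:300].reshape(-1,3)
m=(p[:,2]>5)&(p[:,2]<16)
print(m.sum(),cv2.minAreaRect(p[m][:,:2].astype(np.float32)), cv2.boxPoints(cv2.minAreaRect(p[m][:,:2].astype(np.float32))))
i=(p[:,2]>16)
q=p[i];
for lo in range(16,180,15):
    s=q[(q[:,2]>lo)&(q[:,2]<=lo+15)]
    if len(s): print(lo,len(s),s.mean(0).round(0),s.min(0).round(0),s.max(0).round(0))
cr=cv2.resize(im[130:260,235:415],None,fx=4.4,fy=4.4,interpolation=cv2.INTER_CUBIC); cv2.imwrite('pics/t1.png',cr)
s=load('scene'); cr=cv2.resize(s['image'][150:300,120:300],None,fx=4,fy=4,interpolation=cv2.INTER_CUBIC); cv2.imwrite('pics/s1.png',cr)
```

```text
a z 41.8 mean [ 583.6 -179.9   41.2] circ 584.1 -179.7 30.8 310
b z 56.0 mean [ 515.  -281.2   55.2] circ 515.6 -281.6 31.0 334
c z 26.0 mean [ 448.9 -136.    25.4] circ 448.9 -135.5 29.9 316
orange z 39.8 mean [ 622.4 -285.6   40.5] circ 622.5 -286.9 30.8 296
brown z 42.6 mean [ 646.9 -379.9   41.3] circ 646.2 -379.8 30.0 242
tumbler z 7.1 mean [700.6 307.4   5.1] circ 705.5 310.8 76.1 398
box z 53.7 mean [477.9 404.4  53.9] circ 478.8 403.6 49.7 779
877 ((641.0764770507812, -8.383995056152344), (191.1708221435547, 224.7090606689453), 87.41297912597656) [[ 524.52203   -98.800674]
 [ 749.00214  -108.9433  ]
 [ 757.6309     82.032684]
 [ 533.1508     92.17531 ]]
16 87 [650.   0.  24.] [569. -50.  16.] [719.  42.  31.]
31 162 [664.   4.  38.] [626. -35.  31.] [707.  41.  46.]
46 78 [665.   4.  54.] [619. -35.  46.] [701.  34.  61.]
61 73 [658.   6.  69.] [610. -34.  61.] [696.  34.  76.]
76 67 [649.  -0.  84.] [595. -37.  76.] [687.  32.  91.]
91 69 [643.   4.  97.] [597. -36.  91.] [680.  32. 105.]
106 76 [650.  -1. 114.] [612. -31. 106.] [673.  29. 121.]
121 53 [636.   1. 126.] [593. -25. 121.] [661.  24. 135.]
136 44 [590.  -7. 145.] [560. -27. 136.] [612.  10. 151.]
151 184 [579. -10. 159.] [559. -31. 151.] [605.  11. 166.]
166 28 [589. -10. 168.] [578. -24. 166.] [596.   8. 175.]
```

View pics/t1.png

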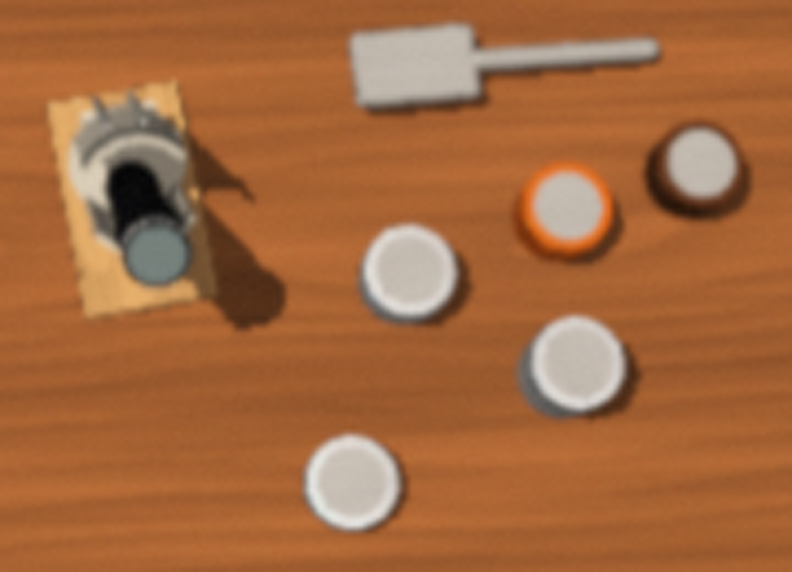

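View pics/s1.png

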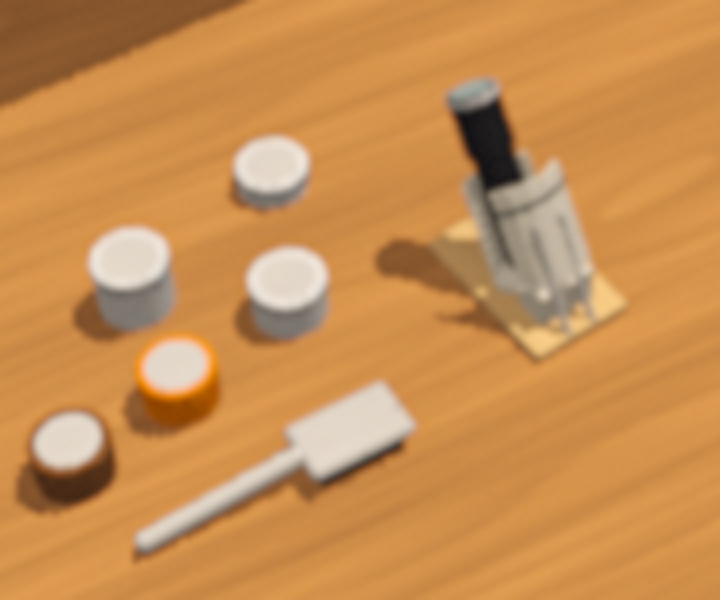

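The crops show middle tin A at top-view (328,192), 40 mm high and silver. Low tin C is at (315,240) and tall tin B at (366,213). The orange and brown tins are decoys. The board corners in the crop are (48,103), (176,82), (215,294) and (86,317).

```bash
cat >> h.py <<'E'
def ray(c,uv,z):
    p=cv2.undistortPoints(np.array(uv,float).reshape(-1,1,2),c['K'],np.array(c['dist'],float)).reshape(-1,2)
    Vi=np.linalg.inv(c['view']); o=Vi[:3,3]
    d=np.c_[p[:,0],-p[:,1],-np.ones(len(p))]@Vi[:3,:3].T
    return o+d*((z-o[2])/d[:,2])[:,None]
E
python3 - <<'E'
from h import *
c=load('top')
k=np.array([(48,103),(176,82),(215,294),(86,317)])/4.4-0.39+[235,130]
P=ray(c,k,10);print(P.round(1))
xa=(P[0]+P[1]-P[2]-P[3]);yaw=np.arctan2(xa[1],xa[0]);print('yaw',yaw,np.linalg.norm(xa)/2, np.linalg.norm(P[0]-P[1]))
ctr=P.mean(0)[:2]; print('ctr',ctr,'origin',ctr-12*np.array([np.cos(yaw),np.sin(yaw)]))
W=cloud(c)
# second: scene cam corners
s=load('scene'); k=np.array([(433,243),(463,215),(628,302),(540,358)])/4-0.375+[120,150]
print(ray(s,k,10).round(1))
# lens centre
q=W[140:215,235:300].reshape(-1,3);t=q[(q[:,2]>145)]
print('lens',cv2.minEnclosingCircle(t[:,:2].astype(np.float32)),t.mean(0))
E
```

```text
[[714.   52.6  10. ]
 [725.4 -34.7  10. ]
 [578.2 -53.6  10. ]
 [566.1  32.4  10. ]]
yaw 0.13181454548583085 148.81351779164603 88.01627854158072
ctr [645.93039734  -0.82400229] origin [634.03449692  -2.40120024]
[[584.3 -55.   10. ]
 [568.8 -19.3  10. ]
 [714.9  51.3  10. ]
 [730.1 -37.1  10. ]]
lens ((582.4658813476562, -9.46838665008545), 24.582626342773438) [579.82232942  -9.92479844 159.13938292]
```

```bash
cat >> h.py <<'E'
def tool(yaw,tilt):
    "tool x forward along yaw, z down, tilted so z leans forward by tilt"
    return R.from_euler('z',yaw)*R.from_euler('y',-tilt)*R.from_euler('x',np.pi)
def plan(p1,R1,n,gp=True):
    "p1 = grasp point target (8 mm behind the TCP)"
    R0,p0=rot(); p1=np.array(p1,float)
    if gp: p1=p1+R1.apply([0,0,8])
    rv=(R0.inv()*R1).as_rotvec()
    dr=np.round(np.degrees(rv)/n/10,2)
    T=R0; cur=p0.copy()
    print('dist',np.linalg.norm(p1-p0).round(1),'turn/row',dr.tolist(), 'deg',np.degrees(rv).round(1))
    out=[]
    for i in range(n):
        goal=p0+(p1-p0)*(i+1)/n
        d=np.round(T.inv().apply(goal-cur)/50,2); cur=cur+T.apply(d*50); out.append(d.tolist())
        T=T*R.from_rotvec(np.radians(dr*10))
    print(out)
E
python3 - <<'E'
from h import *
from scipy.optimize import least_squares
yaw=.132; Z=R.from_euler('z',yaw)
pts=[]
for n,(a,b,e,f) in dict(top=(140,215,235,300),scene=(165,245,225,285)).items():
    c=load(n);W=cloud(c)[a:b,e:f].reshape(-1,3);im=c['image'][a:b,e:f].reshape(-1,3).astype(int)
    m=(W[:,2]>35)&(W[:,2]<130)&(im.min(1)>90)&(im.max(1)-im.min(1)<50)
    pts.append(W[m]-[0,0,1.5]); print(n,m.sum())
def f(t,P):
    q=Z.inv().apply(P-[t[0],t[1],36]); q=R.from_euler('y',-np.pi/6).inv().apply(q)
    r=np.hypot(q[:,0],q[:,1]); return np.minimum(abs(r-38),abs(r-34)),q
for P in pts+[np.vstack(pts)]:
    s=least_squares(lambda t:f(t,P)[0],[665,2],loss='soft_l1',f_scale=2)
    print(s.x.round(1),s.cost/len(P),np.percentile(f(s.x,P)[1][:,2],[1,99]))
for t in ([668,2],):
    ax=Z.apply([-.5,0,.866]);xh=Z.apply([.866,0,.5]);print('lens-exp for',t,np.array([*t,36])+150*ax-16*xh)
E
```

```text
top 293
scene 616
[664.5   2.4] 7.886072265380214 [-4.42477752 84.1788129 ]
[665.6  -2.6] 1.830763813773927 [-19.18796344  77.32704825]
[ 6.66e+02 -3.00e-01] 3.8999739515133416 [-17.55328752  82.91790458]
lens-exp for [668, 2] [579.91699011  -9.69496067 157.9       ]
```

```bash
cat >> h.py <<'E'
YAW=.132; T0=np.array([667,1.5,36.]); TR=tool(YAW,np.pi/6)
AX=R.from_euler('z',YAW).apply([-.5,0,.866]);XH=R.from_euler('z',YAW).apply([.866,0,.5])
def tp(x,s): return T0+x*XH+s*AX
E
python3 - <<'E'
from h import *
print(tp(-16,215)); plan(tp(-16,215),TR,20)
print(TR.as_matrix().round(2))
E
```

```text
[546.69971923 -14.47251336 214.19      ]
dist 546.9 turn/row [-0.02, 0.15, 0.09] deg [-4.9 29.7 18.2]
[[0.49, -0.24, 0.03], [0.48, -0.26, 0.05], [0.48, -0.26, 0.06], [0.47, -0.26, 0.07], [0.47, -0.28, 0.08], [0.46, -0.28, 0.09], [0.45, -0.29, 0.11], [0.44, -0.3, 0.11], [0.44, -0.3, 0.12], [0.43, -0.32, 0.14], [0.42, -0.32, 0.14], [0.41, -0.32, 0.16], [0.4, -0.33, 0.16], [0.39, -0.34, 0.18], [0.38, -0.35, 0.18], [0.37, -0.35, 0.19], [0.36, -0.36, 0.2], [0.35, -0.37, 0.2], [0.34, -0.37, 0.22], [0.33, -0.38, 0.22]]
[[ 0.86  0.13  0.5 ]
 [ 0.11 -0.99  0.07]
 [ 0.5   0.   -0.87]]
```

Call:
arm_command(
  delta_pos=[
    [0.49,-0.24,0.03],
    [0.48,-0.26,0.05],
    [0.48,-0.26,0.06],
    [0.47,-0.26,0.07],
    [0.47,-0.28,0.08],
    [0.46,-0.28,0.09],
    [0.45,-0.29,0.11],
    [0.44,-0.3,0.11],
    [0.44,-0.3,0.12],
    [0.43,-0.32,0.14],
  ],
  rotation=[
    [-0.02,0.15,0.09],
    [-0.02,0.15,0.09],
    [-0.02,0.15,0.09],
    [-0.02,0.15,0.09],
    [-0.02,0.15,0.09],
    [-0.02,0.15,0.09],
    [-0.02,0.15,0.09],
    [-0.02,0.15,0.09],
    [-0.02,0.15,0.09],
    [-0.02,0.15,0.09],
  ],
  hand=[1,1,1,1,1,1,1,1,1,1],
)

```text
time_s: 1.35
position: [386.1, -230.4, 224.7]
tcp_rot: [-0.013, 0.98, 0.147, 0.131]
ft_force: [-0.3, 0.1, -0.6]
opening: 85.6
grasp_force: 0.0
```

Call:
arm_command(
  delta_pos=[
    [0.42,-0.32,0.14],
    [0.41,-0.32,0.16],
    [0.4,-0.33,0.16],
    [0.39,-0.34,0.18],
    [0.38,-0.35,0.18],
    [0.37,-0.35,0.19],
    [0.36,-0.36,0.2],
    [0.35,-0.37,0.2],
    [0.34,-0.37,0.22],
    [0.33,-0.38,0.22],
  ],
  rotation=[
    [-0.02,0.15,0.09],
    [-0.02,0.15,0.09],
    [-0.02,0.15,0.09],
    [-0.02,0.15,0.09],
    [-0.02,0.15,0.09],
    [-0.02,0.15,0.09],
    [-0.02,0.15,0.09],
    [-0.02,0.15,0.09],
    [-0.02,0.15,0.09],
    [-0.02,0.15,0.09],
  ],
  hand=[1,1,1,1,1,1,1,1,1,1],
)

```text
time_s: 2.6
position: [551.1, -13.5, 207.3]
tcp_rot: [-0.025, 0.963, 0.065, 0.259]
ft_force: [0.9, -0.4, 0.4]
opening: 85.5
grasp_force: 0.0
```

Run:
```python
from h import *
snap('scene'); snap('top')
a=load('scene')['image'][110:270,160:320]; b=load('top')['image'][120:280,190:350]
cv2.imwrite('pics/m1.png',cv2.resize(np.hstack([a,b]),(800,400),interpolation=cv2.INTER_CUBIC))
s=get_state();print(s['joint_positions'].round(2)); plan(tp(-16,126),TR,6)
```

```text
[-0.09 -0.08 -0.6   0.55  0.13  2.94]
dist 88.4 turn/row [-0.02, -0.0, 0.0] deg [-1.  -0.1  0. ]
[[-0.0, 0.01, 0.29], [-0.0, 0.01, 0.3], [-0.01, 0.01, 0.29], [0.0, 0.0, 0.3], [0.0, 0.01, 0.29], [-0.0, 0.0, 0.3]]
```

View pics/m1.png

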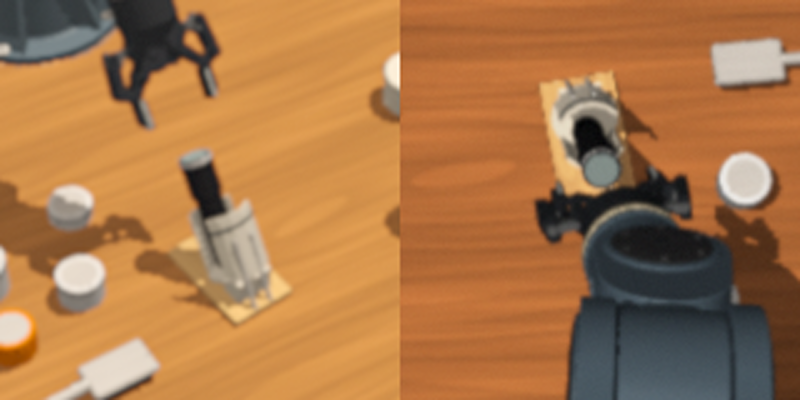

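The gripper, at (600,210) in the top crop, lines up with the torch lens at (600,167). Now I'll descend along the axis and grip.

Call:
arm_command(
  delta_pos=[
    [0,0.01,0.29],
    [0,0.01,0.3],
    [0,0.01,0.29],
    [0,0,0.3],
    [0,0.01,0.29],
    [0,0,0.3],
    [0,0,0],
    [0,0,0],
    [0,0,0],
    [0,0,0],
  ],
  rotation=[
    [-0.02,0,0],
    [-0.02,0,0],
    [-0.02,0,0],
    [-0.02,0,0],
    [-0.02,0,0],
    [0,0,0],
    [0,0,0],
    [0,0,0],
    [0,0,0],
    [0,0,0],
  ],
  hand=[1,1,1,1,1,1,1,0.4,0.3,0.2],
  force=40,
)

```text
time_s: 3.95
position: [595.3, -9.6, 131.9]
tcp_rot: [-0.017, 0.963, 0.063, 0.26]
ft_force: [-4.2, 1.5, 5.0]
opening: 41.5
grasp_force: 39.3
```

Call:
arm_command(
  delta_pos=[
    [0,0,0],
    [0,0,0],
    [0,0,0],
    [0,0,0],
  ],
  rotation=[
    [0,0,0],
    [0,0,0],
    [0,0,0],
    [0,0,0],
  ],
  hand=[0.2,0.2,0.2,0.2],
)

```text
time_s: 4.45
position: [595.3, -9.6, 131.8]
tcp_rot: [-0.017, 0.963, 0.063, 0.26]
ft_force: [-3.8, 1.5, 5.7]
opening: 41.2
grasp_force: 39.4
```

Run:
```python
from h import *
R0,p=rot(); print(R0.inv().apply(p-T0)); plan(p-R0.apply([0,0,8])+110*AX,R0,6)
```

```text
[ -14.49448907    1.68322239 -119.30196544]
dist 110.0 turn/row [0.0, 0.0, 0.0] deg [0. 0. 0.]
[[0.0, 0.0, -0.37], [0.0, 0.0, -0.36], [0.0, 0.0, -0.37], [0.0, 0.0, -0.37], [0.01, 0.0, -0.36], [-0.0, 0.0, -0.37]]
```

Gripped at a 41 mm opening. Lift slightly off the front wall and pull out along the axis.

Call:
arm_command(
  delta_pos=[
    [0.02,0,-0.2],
    [0,0,-0.36],
    [0,0,-0.37],
    [0,0,-0.37],
    [0,0,-0.37],
    [0,0,-0.37],
    [0,0,-0.2],
  ],
  rotation=[
    [0,0,0],
    [0,0,0],
    [0,0,0],
    [0,0,0],
    [0,0,0],
    [0,0,0],
    [0,0,0],
  ],
  hand=[0.2,0.2,0.2,0.2,0.2,0.2,0.2],
)

```text
time_s: 5.32
position: [539.8, -17.1, 229.7]
tcp_rot: [-0.016, 0.963, 0.063, 0.26]
ft_force: [0.3, -0.4, -1.4]
opening: 41.2
grasp_force: 40.8
```

Run:
```python
from h import *
s=get_state();print(s['position'],s['opening'],s['grasp_force'],s['joint_positions'].round(2))
# torch s at grasp = 119.3+8=127.3 nominal; upright -> grasp z=127.3
plan([525,150,165],tool(.4,0),12)
```

```text
[539.83480313 -17.07160343 229.70414353] 41.17726338061574 40.809025168418884 [-0.09 -0.13 -0.58  0.61  0.11  2.95]
dist 182.8 turn/row [0.03, -0.25, -0.13] deg [  4.1 -30.  -15.1]
[[-0.05, -0.28, 0.11], [-0.04, -0.28, 0.11], [-0.03, -0.28, 0.12], [-0.01, -0.28, 0.12], [-0.01, -0.28, 0.12], [0.01, -0.28, 0.12], [0.02, -0.28, 0.13], [0.02, -0.27, 0.12], [0.05, -0.28, 0.12], [0.05, -0.27, 0.13], [0.06, -0.27, 0.12], [0.08, -0.27, 0.12]]
```

Call:
arm_command(
  delta_pos=[
    [-0.05,-0.28,0.11],
    [-0.04,-0.28,0.11],
    [-0.03,-0.28,0.12],
    [-0.01,-0.28,0.12],
    [-0.01,-0.28,0.12],
    [0.01,-0.28,0.12],
    [0.02,-0.28,0.13],
    [0.02,-0.27,0.12],
    [0.05,-0.28,0.12],
    [0.05,-0.27,0.13],
  ],
  rotation=[
    [0.03,-0.25,-0.13],
    [0.03,-0.25,-0.13],
    [0.03,-0.25,-0.13],
    [0.03,-0.25,-0.13],
    [0.03,-0.25,-0.13],
    [0.03,-0.25,-0.13],
    [0.03,-0.25,-0.13],
    [0.03,-0.25,-0.13],
    [0.03,-0.25,-0.13],
    [0.03,-0.25,-0.13],
  ],
  hand=[0.2,0.2,0.2,0.2,0.2,0.2,0.2,0.2,0.2,0.2],
)

```text
time_s: 6.58
position: [527.7, 122.7, 167.6]
tcp_rot: [0.002, 0.983, 0.18, 0.043]
ft_force: [0.1, 0.5, -1.1]
opening: 41.2
grasp_force: 40.7
```

Call:
arm_command(
  delta_pos=[
    [0.06,-0.27,0.12],
    [0.08,-0.27,0.12],
    [0,0,0],
    [0,0,0],
  ],
  rotation=[
    [0.03,-0.25,-0.13],
    [0.03,-0.25,-0.13],
    [0,0,0],
    [0,0,0],
  ],
  hand=[0.2,0.2,0.2,0.2],
)

```text
time_s: 7.08
position: [525.3, 149.7, 155.8]
tcp_rot: [0.005, 0.979, 0.201, 0.0]
ft_force: [0.7, 0.8, -2.0]
opening: 41.2
grasp_force: 40.7
```

Run:
```python
from h import *
s=get_state();print(s['joint_positions'].round(2))
R0,p=rot(); print(R0.as_matrix()[:,2])
snap('scene');W=cloud(load('scene'));im=load('scene')['image']
# dark points between gripper and plank near x525,y150
m=(abs(W[...,0]-525)<40)&(abs(W[...,1]-150)<40)&(W[...,2]>10)
q=W[m]
for lo in range(10,130,15):
    t=q[(q[:,2]>lo)&(q[:,2]<=lo+15)]
    if len(t):print(lo,len(t),t.mean(0).round(1))
cv2.imwrite('pics/m2.png',cv2.resize(im[100:260,180:340],(560,560),interpolation=cv2.INTER_CUBIC))
plan([525,150,129],tool(.4,0),6)
```

```text
[ 0.28  0.34 -0.09  1.15 -0.01  3.02]
[ 0.00232237 -0.01074746 -0.99993955]
25 8 [531.  139.9  37. ]
40 33 [533.7 137.2  47.8]
55 36 [532.3 135.7  62.6]
70 39 [533.8 137.   77.4]
85 35 [534.8 138.4  91.9]
100 39 [531.8 137.5 106.6]
115 44 [533.4 139.6 122.3]
dist 35.0 turn/row [0.01, 0.0, 0.01] deg [0.6 0.1 0.3]
[[-0.0, -0.0, 0.12], [-0.0, -0.01, 0.11], [-0.0, 0.0, 0.12], [-0.0, -0.0, 0.12], [-0.0, -0.0, 0.11], [-0.0, -0.0, 0.12]]
```

View pics/m2.png

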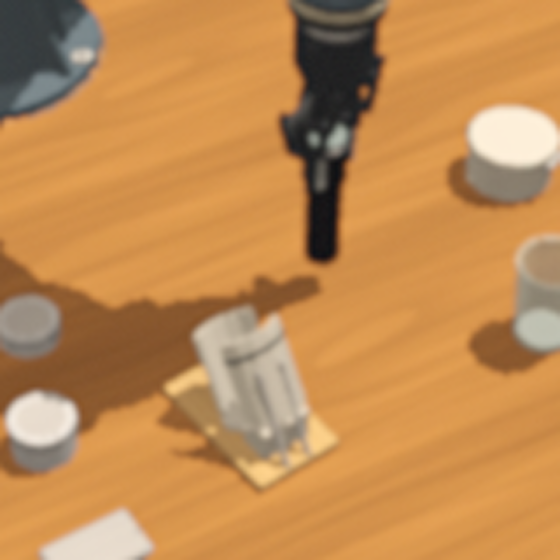

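The torch hangs upright, with its tail at crop (322,255), and the tube is empty. I'll lower it and watch for contact force.

Call:
arm_command(
  delta_pos=[
    [0,0,0.12],
    [0,0,0.12],
    [0,0,0.12],
    [0,0,0.12],
    [0,0,0.08],
    [0,0,0.04],
    [0,0,0.03],
    [0,0,0],
  ],
  rotation=[
    [0.01,0,0],
    [0.01,0,0],
    [0.01,0,0],
    [0.01,0,0],
    [0.01,0,0],
    [0.01,0,0],
    [0,0,0],
    [0,0,0],
  ],
  hand=[0.2,0.2,0.2,0.2,0.2,0.2,0.2,0.2],
)

```text
time_s: 8.12
position: [525.3, 149.8, 124.2]
tcp_rot: [0.0, 0.979, 0.202, -0.001]
ft_force: [-0.2, 0.7, -1.3]
opening: 41.1
grasp_force: 40.7
```

Call:
arm_command(
  delta_pos=[
    [0,0,0.03],
    [0,0,0.02],
    [0,0,0.02],
    [0,0,0],
  ],
  rotation=[
    [0,0,0],
    [0,0,0],
    [0,0,0],
    [0,0,0],
  ],
  hand=[0.2,0.2,0.2,0.2],
)

```text
time_s: 8.62
position: [525.2, 149.8, 120.6]
tcp_rot: [0.0, 0.979, 0.202, -0.001]
ft_force: [-0.6, 0.3, -1.4]
opening: 41.4
grasp_force: 40.7
```

Call:
arm_command(
  delta_pos=[
    [0,0,0.02],
    [0,0,0.02],
    [0,0,0],
  ],
  rotation=[
    [0,0,0],
    [0,0,0],
    [0,0,0],
  ],
  hand=[0.2,0.2,0.2],
)

```text
time_s: 9.0
position: [525.2, 149.8, 118.6]
tcp_rot: [0.0, 0.979, 0.202, -0.001]
ft_force: [0.4, -0.0, -1.9]
opening: 40.9
grasp_force: 40.7
```

Call:
arm_command(
  delta_pos=[
    [0,0,0.02],
    [0,0,0.02],
    [0,0,0],
  ],
  rotation=[
    [0,0,0],
    [0,0,0],
    [0,0,0],
  ],
  hand=[0.2,0.2,0.2],
)

```text
time_s: 9.38
position: [525.8, 150.1, 117.7]
tcp_rot: [0.0, 0.979, 0.202, -0.0]
ft_force: [-2.4, 1.1, 12.2]
opening: 41.1
grasp_force: 42.1
```

Contact. Release and rise.

Call:
arm_command(
  delta_pos=[
    [0,0,-0.01],
    [0,0,0],
    [0,0,0],
    [0,0,0],
    [0,0,0],
    [0,0,-0.3],
    [0,0,-0.4],
    [0,0,-0.4],
    [0,0,-0.4],
    [0,0,-0.3],
  ],
  rotation=[
    [0,0,0],
    [0,0,0],
    [0,0,0],
    [0,0,0],
    [0,0,0],
    [0,0,0],
    [0,0,0],
    [0,0,0],
    [0,0,0],
    [0,0,0],
  ],
  hand=[0.2,0.55,0.7,0.9,1,1,1,1,1,1],
)

```text
time_s: 10.62
position: [525.8, 150.0, 209.0]
tcp_rot: [0.0, 0.979, 0.202, -0.001]
ft_force: [0.1, 0.9, -1.0]
opening: 85.1
grasp_force: 0.0
```

Run:
```python
from h import *
snap('scene');W=cloud(load('scene'))
m=(abs(W[...,0]-525)<40)&(abs(W[...,1]-150)<40)&(W[...,2]>10)
q=W[m]
for lo in range(5,160,15):
    t=q[(q[:,2]>lo)&(q[:,2]<=lo+15)]
    if len(t):print(lo,len(t),t.mean(0).round(1))
plan([584,-179.7,170],tool(.132,0),20)
```

```text
5 25 [531.9 138.7  15. ]
20 32 [531.8 138.3  27.7]
35 26 [535.7 140.8  42.6]
50 34 [533.3 136.   56.8]
65 38 [533.1 138.8  73. ]
80 37 [532.5 140.4  86.5]
95 46 [533.5 139.  103.5]
110 47 [533.3 140.1 117.9]
125 45 [533.6 139.8 132.4]
140 119 [524.5 146.  148.6]
155 1 [530.2 154.2 157. ]
dist 338.3 turn/row [0.0, -0.0, 0.08] deg [ 0.  -0.  15.7]
[[-0.08, 0.33, 0.05], [-0.07, 0.32, 0.05], [-0.07, 0.33, 0.05], [-0.06, 0.33, 0.04], [-0.06, 0.33, 0.05], [-0.06, 0.33, 0.05], [-0.05, 0.33, 0.05], [-0.04, 0.33, 0.05], [-0.04, 0.33, 0.05], [-0.04, 0.34, 0.05], [-0.03, 0.33, 0.05], [-0.02, 0.33, 0.04], [-0.03, 0.34, 0.05], [-0.01, 0.33, 0.05], [-0.02, 0.34, 0.05], [-0.0, 0.33, 0.05], [-0.01, 0.34, 0.05], [0.0, 0.33, 0.05], [0.01, 0.34, 0.04], [0.01, 0.33, 0.05]]
```

The torch is upright with its lens at about z 149. Now to the middle tin.

Call:
arm_command(
  delta_pos=[
    [-0.08,0.33,0.05],
    [-0.07,0.32,0.05],
    [-0.07,0.33,0.05],
    [-0.06,0.33,0.04],
    [-0.06,0.33,0.05],
    [-0.06,0.33,0.05],
    [-0.05,0.33,0.05],
    [-0.04,0.33,0.05],
    [-0.04,0.33,0.05],
    [-0.04,0.34,0.05],
  ],
  rotation=[
    [0,0,0.08],
    [0,0,0.08],
    [0,0,0.08],
    [0,0,0.08],
    [0,0,0.08],
    [0,0,0.08],
    [0,0,0.08],
    [0,0,0.08],
    [0,0,0.08],
    [0,0,0.08],
  ],
  hand=[1,1,1,1,1,1,1,1,1,1],
)

```text
time_s: 11.92
position: [554.4, -16.3, 182.6]
tcp_rot: [0.0, 0.991, 0.132, -0.001]
ft_force: [-0.2, 0.4, 0.3]
opening: 85.5
grasp_force: 0.0
```

Call:
arm_command(
  delta_pos=[
    [-0.03,0.33,0.05],
    [-0.02,0.33,0.04],
    [-0.03,0.34,0.05],
    [-0.01,0.33,0.05],
    [-0.02,0.34,0.05],
    [0,0.33,0.05],
    [-0.01,0.34,0.05],
    [0,0.33,0.05],
    [0.01,0.34,0.04],
    [0.01,0.33,0.05],
  ],
  rotation=[
    [0,0,0.08],
    [0,0,0.08],
    [0,0,0.08],
    [0,0,0.08],
    [0,0,0.08],
    [0,0,0.08],
    [0,0,0.08],
    [0,0,0.08],
    [0,0,0.08],
    [0,0,0.08],
  ],
  hand=[1,1,1,1,1,1,1,1,1,1],
)

```text
time_s: 13.18
position: [583.2, -181.0, 158.8]
tcp_rot: [0.001, 0.998, 0.063, -0.001]
ft_force: [-0.6, 0.2, 1.2]
opening: 85.5
grasp_force: 0.0
```

Run:
```python
from h import *
snap('scene');W=cloud(load('scene'))
for n,c in dict(mid=(584,-180),low=(449,-136)).items():
    h=40 if n=='mid' else 24
    m=(np.hypot(W[...,0]-c[0],W[...,1]-c[1])<40)&(abs(W[...,2]-h)<4)
    print(n,m.sum(),W[m].mean(0).round(1),cv2.minEnclosingCircle(W[m][:,:2].astype(np.float32)))
plan([584,-179.7,33],tool(.132,0),9)
```

```text
mid 190 [ 587.5 -184.2   38.8] ((586.8388061523438, -183.7567901611328), 31.252288818359375)
low 146 [ 452.3 -140.    23.1] ((451.8352966308594, -139.41941833496094), 31.23194694519043)
dist 133.4 turn/row [0.0, 0.0, -0.0] deg [ 0.1  0.2 -0.4]
[[0.0, -0.01, 0.3], [0.01, -0.0, 0.29], [0.0, -0.01, 0.3], [0.0, -0.01, 0.3], [0.01, -0.0, 0.29], [0.0, -0.01, 0.3], [0.0, -0.01, 0.29], [0.01, -0.0, 0.3], [0.0, -0.01, 0.3]]
```

Call:
arm_command(
  delta_pos=[
    [0.01,0,0.3],
    [0.01,0,0.29],
    [0.01,0,0.3],
    [0.01,0,0.3],
    [0,0,0.29],
    [0,0,0.3],
    [0,0,0.29],
    [0,0,0.3],
    [0,0,0.3],
    [0,0,0],
  ],
  rotation=[
    [0,0,0],
    [0,0,0],
    [0,0,0],
    [0,0,0],
    [0,0,0],
    [0,0,0],
    [0,0,0],
    [0,0,0],
    [0,0,0],
    [0,0,0],
  ],
  hand=[1,1,1,1,1,1,1,1,1,1],
)

```text
time_s: 14.48
position: [583.8, -179.6, 24.1]
tcp_rot: [0.0, 0.998, 0.063, -0.002]
ft_force: [0.1, -0.1, 0.2]
opening: 85.3
grasp_force: 0.0
```

Call:
arm_command(
  delta_pos=[
    [0,0,0],
    [0,0,0],
    [0,0,0],
    [0,0,0],
    [0,0,0],
  ],
  rotation=[
    [0,0,0],
    [0,0,0],
    [0,0,0],
    [0,0,0],
    [0,0,0],
  ],
  hand=[0.5,0.5,0.5,0.5,0.5],
  force=35,
)

```text
time_s: 15.1
position: [585.2, -180.0, 26.3]
tcp_rot: [0.001, 0.998, 0.063, -0.001]
ft_force: [-0.9, 0.7, 5.9]
opening: 58.9
grasp_force: 38.0
```

Call:
arm_command(
  delta_pos=[
    [0,0,-0.2],
    [0,0,-0.3],
    [0,0,-0.4],
    [0,0,-0.4],
    [0,0,-0.4],
    [0,0,-0.4],
    [0,0,-0.4],
    [0,0,-0.4],
    [0,0,-0.4],
    [0,0,-0.2],
  ],
  rotation=[
    [0,0,0],
    [0,0,0],
    [0,0,0],
    [0,0,0],
    [0,0,0],
    [0,0,0],
    [0,0,0],
    [0,0,0],
    [0,0,0],
    [0,0,0],
  ],
  hand=[0.5,0.5,0.5,0.5,0.5,0.5,0.5,0.5,0.5,0.5],
)

```text
time_s: 16.35
position: [585.5, -179.7, 202.5]
tcp_rot: [0.001, 0.998, 0.063, -0.0]
ft_force: [-0.2, -0.6, -0.9]
opening: 58.7
grasp_force: 37.8
```

Run:
```python
from h import *
s=get_state();print(s['joint_positions'].round(2))
snap('scene');snap('top')
cv2.imwrite('pics/m3.png',cv2.resize(np.hstack([load('scene')['image'][110:270,130:290],load('top')['image'][120:280,220:380]]),(800,400),interpolation=cv2.INTER_CUBIC))
plan(tp(-1,120),TR,12)
```

```text
[-0.3   0.46  0.21  1.32 -0.    2.72]
dist 188.7 turn/row [0.0, 0.25, -0.0] deg [ 0.2 30.  -0.3]
[[0.08, -0.28, 0.11], [0.07, -0.28, 0.12], [0.07, -0.29, 0.12], [0.06, -0.28, 0.13], [0.06, -0.28, 0.13], [0.05, -0.28, 0.12], [0.05, -0.29, 0.14], [0.04, -0.28, 0.13], [0.03, -0.28, 0.13], [0.03, -0.28, 0.14], [0.02, -0.28, 0.14], [0.02, -0.29, 0.14]]
```

View pics/m3.png

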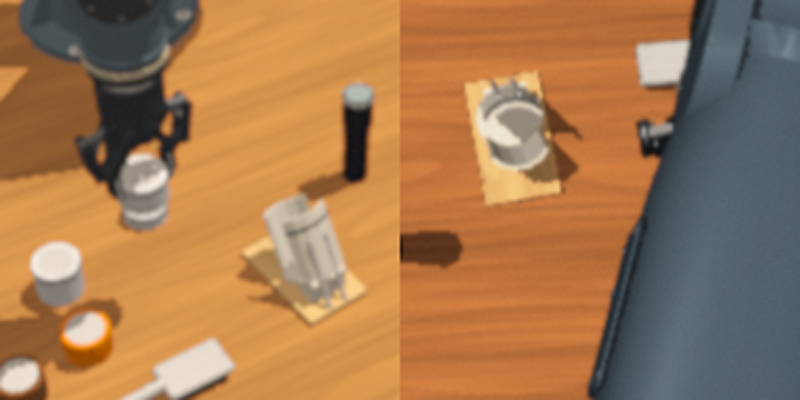

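The picture shows the tin held at (145,190), the torch upright at (355,130) and the tube empty. I'll refit the tube now that the torch is out, and plan the approach.

Run:
```python
from h import *
from scipy.optimize import least_squares
Q=(R.from_euler('z',YAW)*R.from_euler('y',-np.pi/6))
ps=[]
for n,(a,b,e,f) in dict(top=(140,215,235,300),scene=(165,245,225,285)).items():
    c=load(n);W=cloud(c)[a:b,e:f].reshape(-1,3);im=c['image'][a:b,e:f].reshape(-1,3).astype(int)
    q=Q.inv().apply(W-T0); r=np.hypot(q[:,0],q[:,1])
    m=(abs(r-36)<9)&(q[:,2]>15)&(q[:,2]<84)
    q=q[m]; ps.append(q)
    def f(t): 
        r=np.hypot(q[:,0]-t[0],q[:,1]-t[1]); return np.minimum(abs(r-38),abs(r-34))
    s=least_squares(f,[0,0],loss='soft_l1',f_scale=1.5)
    print(n,m.sum(),s.x.round(1),s.cost/m.sum(),np.percentile(q[:,2],[99]))
plan(tp(-1,130),TR,12)
```

```text
top 360 [-1.3  0.2] 0.4727898299210247 [83.60231811]
scene 583 [-1.2 -5.2] 0.8591633251097571 [80.88640823]
dist 184.5 turn/row [0.0, 0.25, -0.0] deg [ 0.2 30.  -0.3]
[[0.07, -0.28, 0.1], [0.07, -0.28, 0.1], [0.06, -0.29, 0.11], [0.05, -0.28, 0.11], [0.05, -0.28, 0.11], [0.05, -0.28, 0.11], [0.04, -0.28, 0.12], [0.04, -0.29, 0.12], [0.03, -0.28, 0.11], [0.03, -0.28, 0.12], [0.02, -0.28, 0.12], [0.01, -0.29, 0.13]]
```

Call:
arm_command(
  delta_pos=[
    [0.07,-0.28,0.1],
    [0.07,-0.28,0.1],
    [0.06,-0.29,0.11],
    [0.05,-0.28,0.11],
    [0.05,-0.28,0.11],
    [0.05,-0.28,0.11],
    [0.04,-0.28,0.12],
    [0.04,-0.29,0.12],
    [0.03,-0.28,0.11],
    [0.03,-0.28,0.12],
  ],
  rotation=[
    [0,0.25,0],
    [0,0.25,0],
    [0,0.25,0],
    [0,0.25,0],
    [0,0.25,0],
    [0,0.25,0],
    [0,0.25,0],
    [0,0.25,0],
    [0,0.25,0],
    [0,0.25,0],
  ],
  hand=[0.5,0.5,0.5,0.5,0.5,0.5,0.5,0.5,0.5,0.5],
)

```text
time_s: 17.7
position: [601.3, -34.8, 149.4]
tcp_rot: [-0.013, 0.975, 0.062, 0.215]
ft_force: [-0.2, -0.1, -1.3]
opening: 58.9
grasp_force: 37.7
```

Call:
arm_command(
  delta_pos=[
    [0.01,-0.28,0.12],
    [0,-0.29,0.13],
    [0,0,0],
    [0,0,0],
  ],
  rotation=[
    [0,0.25,0],
    [0,0.25,0],
    [0,0,0],
    [0,0,0],
  ],
  hand=[0.5,0.5,0.5,0.5],
)

```text
time_s: 18.2
position: [604.2, -6.7, 139.2]
tcp_rot: [-0.016, 0.964, 0.061, 0.257]
ft_force: [-0.2, -0.2, -0.6]
opening: 58.9
grasp_force: 37.8
```

Run:
```python
from h import *
snap('scene');snap('top')
cv2.imwrite('pics/m4.png',cv2.resize(np.hstack([load('scene')['image'][150:250,200:300],load('top')['image'][120:220,220:320]]),(800,400),interpolation=cv2.INTER_CUBIC))
R0,p=rot();g=p-R0.apply([0,0,8]);print((R.from_euler('z',YAW)*R.from_euler('y',-np.pi/6)).inv().apply(g-T0))
plan(tp(-2,100),TR,6)
```

```text
[-2.67789734e+00 -4.08949809e-02  1.29132361e+02]
dist 29.1 turn/row [0.0, 0.0, -0.0] deg [ 0.2  0.2 -0.2]
[[0.0, -0.0, 0.1], [0.01, -0.0, 0.09], [-0.0, -0.0, 0.1], [0.0, -0.0, 0.1], [0.0, -0.0, 0.1], [0.01, -0.0, 0.09]]
```

View pics/m4.png

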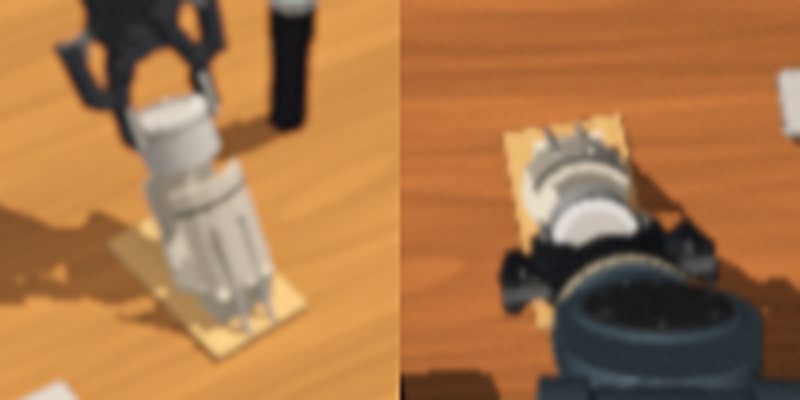

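The held tin, at (597,225) in the top crop, lines up with the mouth. I'll insert it gently.

Call:
arm_command(
  delta_pos=[
    [0,0,0.1],
    [0.01,0,0.1],
    [0,0,0.1],
    [0,0,0.1],
    [0,0,0.1],
    [0,0,0.1],
    [0,0,0],
  ],
  rotation=[
    [0,0,0],
    [0,0,0],
    [0,0,0],
    [0,0,0],
    [0,0,0],
    [0,0,0],
    [0,0,0],
  ],
  hand=[0.5,0.5,0.5,0.5,0.5,0.5,0.5],
)

```text
time_s: 19.18
position: [619.3, -4.4, 112.9]
tcp_rot: [-0.016, 0.964, 0.061, 0.257]
ft_force: [-0.4, -0.1, -1.2]
opening: 59.0
grasp_force: 37.8
```

Call:
arm_command(
  delta_pos=[
    [0,0,0.1],
    [0,0,0.1],
    [0,0,0.1],
    [0,0,0.1],
    [0,0,0.1],
  ],
  rotation=[
    [0,0,0],
    [0,0,0],
    [0,0,0],
    [0,0,0],
    [0,0,0],
  ],
  hand=[0.5,0.5,0.5,0.5,0.5],
)

```text
time_s: 19.8
position: [632.0, -2.9, 91.4]
tcp_rot: [-0.016, 0.964, 0.061, 0.257]
ft_force: [0.2, -0.5, -1.3]
opening: 58.9
grasp_force: 37.8
```

Call:
arm_command(
  delta_pos=[
    [0,0,0.1],
    [0,0,0.1],
    [0,0,0.1],
    [0,0,0.1],
    [0,0,0.08],
    [0,0,0],
  ],
  rotation=[
    [0,0,0],
    [0,0,0],
    [0,0,0],
    [0,0,0],
    [0,0,0],
    [0,0,0],
  ],
  hand=[0.5,0.5,0.5,0.5,0.5,0.5],
)

```text
time_s: 20.55
position: [643.6, -1.3, 70.5]
tcp_rot: [-0.016, 0.964, 0.061, 0.257]
ft_force: [-0.0, 0.6, -1.1]
opening: 59.0
grasp_force: 37.8
```

```bash
cat >> h.py <<'E'
Q=(R.from_euler('z',YAW)*R.from_euler('y',-np.pi/6))
def intube():
    R0,p=rot();print('grasp in tube',Q.inv().apply(p-R0.apply([0,0,8])-T0).round(1))
E
python3 -c "from h import *;intube()"
```

```text
grasp in tube [-3.1  0.3 49.7]
```

Call:
arm_command(
  delta_pos=[
    [0,0,0.08],
    [0,0,0.06],
    [0,0,0.06],
    [0,0,0],
  ],
  rotation=[
    [0,0,0],
    [0,0,0],
    [0,0,0],
    [0,0,0],
  ],
  hand=[0.5,0.5,0.5,0.5],
)

```text
time_s: 21.05
position: [648.5, -0.7, 61.9]
tcp_rot: [-0.016, 0.964, 0.061, 0.257]
ft_force: [-0.2, 0.5, 0.2]
opening: 59.0
grasp_force: 37.8
```

Call:
arm_command(
  delta_pos=[
    [0,0,0.04],
    [0,0,0.04],
    [0,0,0],
  ],
  rotation=[
    [0,0,0],
    [0,0,0],
    [0,0,0],
  ],
  hand=[0.5,0.5,0.5],
)

```text
time_s: 21.42
position: [650.6, -0.5, 58.8]
tcp_rot: [-0.016, 0.964, 0.061, 0.257]
ft_force: [-1.6, -0.7, -0.3]
opening: 58.5
grasp_force: 37.9
```

Almost at the floor. Release, then back out along the axis.

Call:
arm_command(
  delta_pos=[
    [0,0,0],
    [0,0,0],
    [0,0,0],
    [0,0,0],
    [0,0,-0.1],
    [0,0,-0.3],
    [0,0,-0.4],
    [0,0,-0.4],
    [0,0,-0.4],
    [0,0,-0.4],
  ],
  rotation=[
    [0,0,0],
    [0,0,0],
    [0,0,0],
    [0,0,0],
    [0,0,0],
    [0,0,0],
    [0,0,0],
    [0,0,0],
    [0,0,0],
    [0,0,0],
  ],
  hand=[0.72,0.8,0.9,1,1,1,1,1,1,1],
)

```text
time_s: 22.68
position: [600.6, -6.8, 147.1]
tcp_rot: [-0.016, 0.964, 0.061, 0.257]
ft_force: [-0.1, -0.8, 0.3]
opening: 85.7
grasp_force: 0.0
```

Call:
arm_command(
  delta_pos=[
    [0,0,-0.4],
    [0,0,-0.4],
  ],
  rotation=[
    [0,0,0],
    [0,0,0],
  ],
  hand=[1,1],
)

```text
time_s: 22.92
position: [580.7, -9.3, 181.7]
tcp_rot: [-0.016, 0.964, 0.061, 0.257]
ft_force: [0.7, -0.0, -0.4]
opening: 85.6
grasp_force: 0.0
```

Run:
```python
from h import *
intube();snap('scene')
plan([449.5,-136,130],tool(.05,0),14)
```

```text
grasp in tube [ -2.4   0.7 177.7]
dist 192.7 turn/row [-0.01, -0.21, 0.03] deg [ -1.1 -30.    4.3]
[[-0.23, 0.16, -0.03], [-0.22, 0.15, -0.02], [-0.23, 0.16, -0.01], [-0.22, 0.16, 0.0], [-0.22, 0.16, 0.01], [-0.23, 0.16, 0.01], [-0.22, 0.16, 0.03], [-0.22, 0.17, 0.03], [-0.21, 0.16, 0.04], [-0.22, 0.17, 0.05], [-0.21, 0.16, 0.05], [-0.21, 0.17, 0.07], [-0.2, 0.17, 0.07], [-0.21, 0.17, 0.08]]
```

Call:
arm_command(
  delta_pos=[
    [-0.23,0.16,-0.03],
    [-0.22,0.15,-0.02],
    [-0.23,0.16,-0.01],
    [-0.22,0.16,0],
    [-0.22,0.16,0.01],
    [-0.23,0.16,0.01],
    [-0.22,0.16,0.03],
    [-0.22,0.17,0.03],
    [-0.21,0.16,0.04],
    [-0.22,0.17,0.05],
  ],
  rotation=[
    [-0.01,-0.21,0.03],
    [-0.01,-0.21,0.03],
    [-0.01,-0.21,0.03],
    [-0.01,-0.21,0.03],
    [-0.01,-0.21,0.03],
    [-0.01,-0.21,0.03],
    [-0.01,-0.21,0.03],
    [-0.01,-0.21,0.03],
    [-0.01,-0.21,0.03],
    [-0.01,-0.21,0.03],
  ],
  hand=[1,1,1,1,1,1,1,1,1,1],
)

```text
time_s: 24.22
position: [486.9, -100.3, 135.6]
tcp_rot: [-0.003, 0.996, 0.036, 0.076]
ft_force: [0.1, 0.5, -0.0]
opening: 85.6
grasp_force: 0.0
```

Call:
arm_command(
  delta_pos=[
    [-0.21,0.16,0.05],
    [-0.21,0.17,0.07],
    [-0.2,0.17,0.07],
    [-0.21,0.17,0.08],
    [0,0,0],
    [0,0,0],
  ],
  rotation=[
    [-0.01,-0.21,0.03],
    [-0.01,-0.21,0.03],
    [-0.01,-0.21,0.03],
    [-0.01,-0.21,0.03],
    [0,0,0],
    [0,0,0],
  ],
  hand=[1,1,1,1,1,1],
)

```text
time_s: 24.98
position: [449.8, -135.7, 118.4]
tcp_rot: [0.002, 1.0, 0.025, 0.004]
ft_force: [-0.8, 0.4, -0.5]
opening: 85.6
grasp_force: 0.0
```

Run:
```python
from h import *
plan([449.5,-136,20],tool(.05,0),8)
snap('top');snap('scene')
cv2.imwrite('pics/m5.png',cv2.resize(np.hstack([load('scene')['image'][150:250,200:300],load('top')['image'][120:220,220:320]]),(800,400),interpolation=cv2.INTER_CUBIC))
# tin top in tube
for n in('top','scene'):
    q=Q.inv().apply(cloud(load(n)).reshape(-1,3)-T0); m=(np.hypot(q[:,0]+3,q[:,1])<22)&(q[:,2]>0)&(q[:,2]<75)
    t=q[m]; 
    A=np.c_[t[:,:2],np.ones(len(t))]; w=abs(t[:,2]-np.median(t[:,2]))<6
    print(n,m.sum(),np.median(t[:,2]),w.sum(),np.linalg.lstsq(A[w],t[w,2],rcond=None)[0])
```

```text
dist 106.4 turn/row [0.0, -0.01, 0.0] deg [ 0.3 -0.5  0. ]
[[-0.0, -0.0, 0.27], [-0.01, -0.0, 0.26], [0.0, -0.0, 0.27], [0.0, -0.0, 0.26], [-0.0, -0.0, 0.27], [-0.0, -0.0, 0.27], [-0.0, -0.0, 0.26], [-0.0, -0.01, 0.27]]
top 184 42.462521502343066 180 [ 1.90006435e-03 -3.14870249e-02  4.24450576e+01]
scene 0 nan 0 [0. 0. 0.]
  return _methods._mean(a, axis=axis, dtype=dtype,
  ret = ret.dtype.type(ret / rcount)
```

View pics/m5.png

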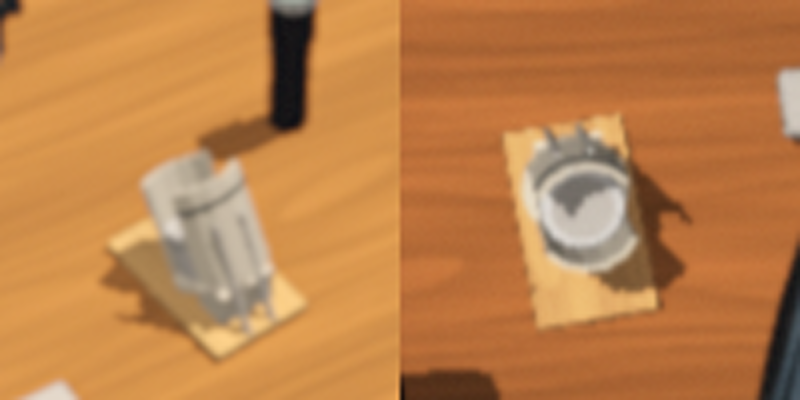

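The middle tin sits flat on the floor of the tube: its top is at s≈42 with the camera's known +2 mm bias, and the tilt is about 0.03 rad. Now the low tin.

Call:
arm_command(
  delta_pos=[
    [0,0,0.27],
    [-0.01,0,0.26],
    [0,0,0.27],
    [0,0,0.26],
    [0,0,0.27],
    [0,0,0.27],
    [0,0,0.26],
    [0,0,0.25],
    [0,0,0],
  ],
  rotation=[
    [0,-0.01,0],
    [0,-0.01,0],
    [0,-0.01,0],
    [0,-0.01,0],
    [0,-0.01,0],
    [0,0,0],
    [0,0,0],
    [0,0,0],
    [0,0,0],
  ],
  hand=[1,1,1,1,1,1,1,1,1],
)

```text
time_s: 26.2
position: [448.8, -136.2, 11.9]
tcp_rot: [0.002, 1.0, 0.025, -0.001]
ft_force: [-0.1, 0.1, -0.3]
opening: 85.6
grasp_force: 0.0
```

Call:
arm_command(
  delta_pos=[
    [0,0,0],
    [0,0,0],
    [0,0,0],
    [0,0,0],
    [0,0,0],
  ],
  rotation=[
    [0,0,0],
    [0,0,0],
    [0,0,0],
    [0,0,0],
    [0,0,0],
  ],
  hand=[0.6,0.5,0.5,0.5,0.5],
)

```text
time_s: 26.82
position: [449.9, -136.5, 13.5]
tcp_rot: [0.003, 1.0, 0.025, 0.0]
ft_force: [-1.3, 0.7, 5.4]
opening: 58.9
grasp_force: 36.6
```

Call:
arm_command(
  delta_pos=[
    [0,0,-0.2],
    [0,0,-0.3],
    [0,0,-0.4],
    [0,0,-0.4],
    [0,0,-0.4],
    [0,0,-0.4],
    [0,0,-0.4],
    [0,0,-0.4],
    [0,0,-0.4],
    [0,0,-0.2],
  ],
  rotation=[
    [0,0,0],
    [0,0,0],
    [0,0,0],
    [0,0,0],
    [0,0,0],
    [0,0,0],
    [0,0,0],
    [0,0,0],
    [0,0,0],
    [0,0,0],
  ],
  hand=[0.5,0.5,0.5,0.5,0.5,0.5,0.5,0.5,0.5,0.5],
)

```text
time_s: 28.08
position: [450.0, -135.5, 189.5]
tcp_rot: [0.003, 1.0, 0.025, 0.0]
ft_force: [0.4, 0.3, -1.0]
opening: 58.7
grasp_force: 37.8
```

Run:
```python
from h import *
plan(tp(-2,120),TR,14)
```

```text
dist 213.5 turn/row [0.01, 0.21, -0.03] deg [ 1.5 29.9 -4.5]
[[0.24, -0.17, 0.08], [0.23, -0.18, 0.09], [0.23, -0.17, 0.1], [0.23, -0.17, 0.11], [0.23, -0.16, 0.12], [0.22, -0.17, 0.12], [0.22, -0.17, 0.13], [0.22, -0.16, 0.15], [0.21, -0.16, 0.15], [0.2, -0.16, 0.15], [0.2, -0.16, 0.17], [0.2, -0.16, 0.17], [0.19, -0.16, 0.18], [0.18, -0.15, 0.19]]
```

Call:
arm_command(
  delta_pos=[
    [0.24,-0.17,0.08],
    [0.23,-0.18,0.09],
    [0.23,-0.17,0.1],
    [0.23,-0.17,0.11],
    [0.23,-0.16,0.12],
    [0.22,-0.17,0.12],
    [0.22,-0.17,0.13],
    [0.22,-0.16,0.15],
    [0.21,-0.16,0.15],
    [0.2,-0.16,0.15],
  ],
  rotation=[
    [0.01,0.21,-0.03],
    [0.01,0.21,-0.03],
    [0.01,0.21,-0.03],
    [0.01,0.21,-0.03],
    [0.01,0.21,-0.03],
    [0.01,0.21,-0.03],
    [0.01,0.21,-0.03],
    [0.01,0.21,-0.03],
    [0.01,0.21,-0.03],
    [0.01,0.21,-0.03],
  ],
  hand=[0.5,0.5,0.5,0.5,0.5,0.5,0.5,0.5,0.5,0.5],
)

```text
time_s: 29.32
position: [563.6, -42.8, 146.7]
tcp_rot: [-0.011, 0.982, 0.051, 0.182]
ft_force: [0.2, 0.2, -0.6]
opening: 58.5
grasp_force: 37.9
```

Call:
arm_command(
  delta_pos=[
    [0.2,-0.16,0.17],
    [0.2,-0.16,0.17],
    [0.19,-0.16,0.18],
    [0.18,-0.15,0.19],
    [0,0,0],
    [0,0,0],
  ],
  rotation=[
    [0.01,0.21,-0.03],
    [0.01,0.21,-0.03],
    [0.01,0.21,-0.03],
    [0.01,0.21,-0.03],
    [0,0,0],
    [0,0,0],
  ],
  hand=[0.5,0.5,0.5,0.5,0.5,0.5],
)

```text
time_s: 30.08
position: [609.0, -6.4, 130.3]
tcp_rot: [-0.016, 0.966, 0.061, 0.252]
ft_force: [0.7, -0.3, -0.7]
opening: 58.5
grasp_force: 37.9
```

Run:
```python
from h import *
intube(); plan(tp(-2.5,85),TR,7)
```

```text
grasp in tube [ -3.5  -0.2 118.9]
dist 33.9 turn/row [0.0, 0.01, -0.0] deg [ 0.2  0.7 -0.2]
[[0.0, -0.0, 0.1], [0.01, -0.0, 0.09], [0.0, -0.0, 0.1], [0.01, -0.0, 0.1], [-0.0, -0.0, 0.09], [0.0, -0.01, 0.1], [0.01, 0.0, 0.1]]
```

Call:
arm_command(
  delta_pos=[
    [0.01,0,0.1],
    [0.01,0,0.1],
    [0,0,0.1],
    [0,0,0.1],
    [0,0,0.1],
    [0,0,0.1],
    [0,0,0.1],
    [0,0,0],
  ],
  rotation=[
    [0,0.01,0],
    [0,0.01,0],
    [0,0.01,0],
    [0,0.01,0],
    [0,0.01,0],
    [0,0.01,0],
    [0,0.01,0],
    [0,0,0],
  ],
  hand=[0.5,0.5,0.5,0.5,0.5,0.5,0.5,0.5],
)

```text
time_s: 31.08
position: [627.2, -3.9, 99.7]
tcp_rot: [-0.016, 0.964, 0.061, 0.258]
ft_force: [-0.4, 0.8, -1.1]
opening: 58.7
grasp_force: 37.9
```

Call:
arm_command(
  delta_pos=[
    [0,0,0.1],
    [0,0,0.1],
    [0,0,0.1],
    [0,0,0.06],
    [0,0,0],
  ],
  rotation=[
    [0,0,0],
    [0,0,0],
    [0,0,0],
    [0,0,0],
    [0,0,0],
  ],
  hand=[0.5,0.5,0.5,0.5,0.5],
)

```text
time_s: 31.7
position: [636.2, -2.8, 84.2]
tcp_rot: [-0.016, 0.964, 0.061, 0.258]
ft_force: [-0.1, 0.5, -0.3]
opening: 58.7
grasp_force: 37.9
```

```bash
python3 -c "from h import *;intube()"
```

```text
grasp in tube [-2.8 -0.1 65.3]
```

Call:
arm_command(
  delta_pos=[
    [0,0,0.03],
    [0,0,0.02],
    [0,0,0],
  ],
  rotation=[
    [0,0,0],
    [0,0,0],
    [0,0,0],
  ],
  hand=[0.5,0.5,0.5],
)

```text
time_s: 32.08
position: [637.5, -2.6, 82.5]
tcp_rot: [-0.016, 0.964, 0.061, 0.259]
ft_force: [-0.6, -0.3, 1.5]
opening: 58.5
grasp_force: 38.0
```

Call:
arm_command(
  delta_pos=[
    [0,0,0],
    [0,0,0],
    [0,0,0],
    [0,0,0],
    [0,0,-0.1],
    [0,0,-0.3],
    [0,0,-0.4],
    [0,0,-0.4],
    [0,0,-0.4],
    [0,0,-0.4],
  ],
  rotation=[
    [0,0,0],
    [0,0,0],
    [0,0,0],
    [0,0,0],
    [0,0,0],
    [0,0,0],
    [0,0,0],
    [0,0,0],
    [0,0,0],
    [0,0,0],
  ],
  hand=[0.72,0.8,0.9,1,1,1,1,1,1,1],
)

```text
time_s: 33.33
position: [587.2, -9.0, 170.6]
tcp_rot: [-0.016, 0.964, 0.061, 0.259]
ft_force: [-0.2, 0.3, -0.7]
opening: 85.2
grasp_force: 0.0
```

Call:
arm_command(
  delta_pos=[
    [-0.3,0,-0.4],
    [-0.4,0,-0.4],
    [-0.4,0,-0.3],
    [-0.4,0,-0.3],
    [0,0,0],
  ],
  rotation=[
    [0,0,0],
    [0,0,0],
    [0,0,0],
    [0,0,0],
    [0,0,0],
  ],
  hand=[1,1,1,1,1],
)

```text
time_s: 33.95
position: [487.5, -21.7, 193.1]
tcp_rot: [-0.016, 0.964, 0.061, 0.259]
ft_force: [0.4, 0.8, 0.2]
opening: 85.3
grasp_force: 0.0
```

Run:
```python
from h import *
snap('top');snap('scene')
cv2.imwrite('pics/m6.png',cv2.resize(np.hstack([load('scene')['image'][130:260,190:320],load('top')['image'][100:230,200:330]]),(800,400),interpolation=cv2.INTER_CUBIC))
q=Q.inv().apply(cloud(load('top')).reshape(-1,3)-T0); m=(np.hypot(q[:,0]+3,q[:,1])<24)&(q[:,2]>0)&(q[:,2]<78)
t=q[m];w=abs(t[:,2]-np.median(t[:,2]))<6;A=np.c_[t[:,:2],np.ones(len(t))]
print(m.sum(),np.median(t[:,2]),w.sum(),np.linalg.lstsq(A[w],t[w,2],rcond=None)[0])
```

```text
220 65.95757078164017 213 [1.96851603e-02 5.70676682e-03 6.63966879e+01]
```

View pics/m6.png

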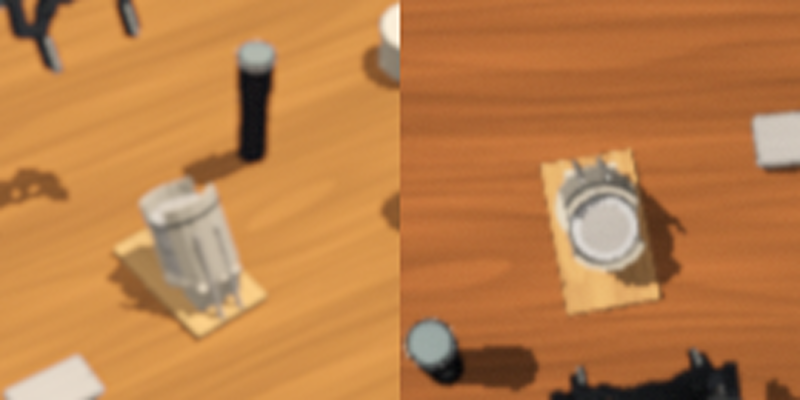

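The stack's top face is at (605,228) in the top crop, at s≈66 minus the 2 mm bias, so about 64 mm, and it is flat to 0.02 rad. The torch stands upright at (255,100), and the gripper is clear.

```bash
python3 -c "from rig import *;print(hand_in())"
```

```text
the job is handed in; nothing more can be done
None
```

The job is handed in, with no verdict returned: by my last camera check the torch stands upright clear of the tube, and the middle and low tins lie flat in the tube with their top at about 64 mm, level with the band.

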